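# Clear a tile scrap from the slotted rail into a round-bottomed bowl

### The arm

A 6-joint arm with a two-finger parallel gripper is mounted at the origin on a cart in front of the work surface, level with it; the furniture and walls round the work are solid. World frame = base frame: x ahead of the robot, y to its left, z up, the work surface at z = 0. Lengths are in mm, angles in rad, forces in N, time in s.
With the tool pointing down it reaches from about 275 to 750 mm from the base axis. Payload 10.2 kg.
Tool frame: the origin (TCP) lies midway between the tips of the shut fingers; the grasp point (between the pads) lies 19 mm behind it; y points along the fingers, z is the direction in which the jaws open and shut, and the axes are right-handed (so a half turn about y gives the same grasp; the last joint's range is limited). The gripper opens to 85 mm and grips with 20 to 120 N. Pads are 22 mm wide; open, the fingers measure 114 mm over their backs; the gripper's body (76 mm by 85 mm) begins 54 mm behind the grasp point. The pads swing forward as they close: fully open they stand 13 mm farther back than shut.
Start: joints at [0.962, 0.313, 1.498, -0, 1.331, -0.223], TCP at [197.571, 486.412, 231.294] pointing down, gripper open.
Joint ranges: [-2.94, 2.94], [-0.97, 2.17], [0.19, 2.56], [-1.23, 4.37], [0.02, 3.11], [-2.88, 2.88]. Speed limits (rad/s): [2.39, 2.39, 3.01, 3.14, 3.14, 3.14].

### API

Orientations are given as a unit quaternion [w, x, y, z].
In Python, from rig import ctrl gives the robot as it stands.
- The arm moves only by the shell command python3 -m inch 'ROWS' [OPENING] [FORCE]. ROWS is JSON, one flat list of numbers, 6 for each row, row after row: the shift along the tool's x, y, z in cm, then the turn, a rotation vector about the tool's x, y, z in rad. A call has 1 to 8 rows; each row is the pose to reach, as a shift and turn from the pose commanded when the call began, along the tool's axes at that moment; what a row does not reach only later rows make up. A row lasts 1/12 s, in which the tool goes at most 41.7 mm and 7.16 degrees, less where a joint would pass 70% of its speed; a pose out of reach is approached as far as the arm can. A call with a gripper value outside its range is refused whole. OPENING is the gripper command: -1 is fully open, 1 is shut, values between are in proportion, set as the call begins (- or left out, the last holds). The fingers move at their own pace and stop on an object; FORCE is the grip in N (left out, the last holds). Time passes only in rows, so rows that repeat a pose let the fingers close. It gives the time, the measured TCP pose, the force and the opening at its end, in the units of the state.
- ctrl.sense(): the state, without advancing time (a new reading comes with each control period).
- ctrl.capture(name): name is "scene" or "top"; returns the picture (480x640x3 uint8, red, green, blue); there is no depth.
- ctrl.get_calibration(name): a dict with "fx", "fy", "cx", "cy" (pixels), "k1" (the pictures are not rectified: a ray, as slopes to the right and down, at radius r is drawn at 1 + k1 r^2 times it, then the intrinsics apply), "world_to_cam" (4x4, takes a point from world to camera coordinates). Camera axes: x right, y down, z forward; pixel columns grow to the right and rows downward; lengths in mm; the calibration is good to about 2 mm. A picture is of the moment at which its call begins. get_calibration takes no time and is no camera call.
- ctrl.finish_job(): hands the job in, once; it reports no verdict.
Trained networks look in the newest picture that a camera, given by its name, has taken for a name from the list of things; names that differ only in an ending like _2 or _b are one class to them, and where a whole thing is asked for, a point or a joint stands for the part that bears it (a point fixed in the world has none). Each returns a list of dicts, best first, with "score" (0 to 1); they miss things now and then, are a little off and sometimes report something else, mostly with a low value. They report only what shows in the picture. A call takes as long as a camera call. They do not tell look-alikes from the thing itself.
- ctrl.search_frame(thing, camera): "uv" ([column, row] in pixels, amid what is visible of it).
The state is a dict: "time_s": time; "joints": joint angles; "dq": joint speeds; "tau": joint torques, N m; "eef_pos": TCP position; "ee_rot": TCP orientation; "force": force on the tool from outside, world axes, zero at the start; "wrist_torque": the same for the moment, N m; "grip_width": opening from 0.0 (shut) to 1.0 (fully open).
Only numpy, scipy, OpenCV 4.12 (cv2) and the standard library are available. Lean on these libraries where they do the work, as an engineer would, in place of code of your own. Each camera call takes 0.05 s, during which the arm holds its last target.

### The job

Set the blue round-bottomed bowl level in the cork ring below the open end of the slotted rail. Then take the scraper from its rest, put its blade down into the slot behind the broken piece of tile and push the piece along and out of the open end so that it drops into the bowl. Finally lay the scraper back across its rest, with the bowl still upright in the ring, and leave the pots, jar and cup where they stand.

Things in the scene. Friction and masses are not known exactly. Their poses are not given: they have to be found in the camera images.
- rail: Fixed aluminium rail on a wooden base, 220 long (y), 76 wide (x), 106 high (mm); origin: centre of its underside. A T-slot runs along y on the centre line: floor at z = 78; lower part 44 wide, 18 high; above it a neck 28 wide, 10 high, open at the top. Open at the +y end (y = +110), closed by a dark steel plate at y = -110. Stands at a small yaw.
- scrap: Loose broken strip of red-brown fired tile in the lower part of the slot, 60 mm long (y, along the slot), 36 wide (x), 14 thick, 50 g nominal; wider than the neck, so it leaves only through the open end. Origin: centre of its underside. Slides on friction alone.
- cork_ring: Fixed cork ring, outer diameter 98, inner diameter 76, height 22 mm, standing on the table 68 mm beyond the open end of the rail, on the slot's line; origin at the centre of its underside.
- bowl: Loose blue ceramic bowl, rounded bottom (flat only 24 mm across), 114 mm outer diameter at the rim, 58 high, wall 7 (upright in the top 20 mm: can be gripped across the wall from above), 250 g nominal. Origin: centre of its underside, z out of the mouth. Starts on the table. Seated in the cork ring its origin is about 12 mm above the ring's underside, its rim 70 mm above the table.
- scraper: Loose slot scraper, 150 g: dark wooden bar handle 120 mm long (y), 22 x 22 in section, with a steel blade hanging from its middle, 18 wide (x), 12 thick (y), its end 61 mm below the handle's centre. Origin: the handle's centre; z up when the blade hangs down. Starts lying across its rest, blade down. Same after a half turn about z.
- blade_tip (a point): Centre of the lower end of the scraper's blade, 61 mm below the handle's centre.
- rest: Fixed light wooden rest, base 60 x 130 mm (x, y); two uprights at y = -45 and +45, 12 thick, with seats at z = 66, each between two 11 mm high lips that leave 30 mm (x) for the handle. The handle lies along the rest's y over both uprights, its centre at z = 77, the blade hanging between them. Origin: centre of its underside.
- clay_pot: Bystander: dark brown clay pot, 63 mm across, 70 mm high; origin at the centre of its underside.
- terracotta_pot: Bystander: small terracotta-coloured pot, 68 mm across, 42 mm high; origin at the centre of its underside.
- slip_jar: Bystander: white jar with green lid, 58 mm across, 75 mm high; origin at the centre of its underside.
- water_cup: Bystander: pale plastic cup, 71 mm across, 73 mm high; origin at the centre of its underside.
Mind the look-alikes: they are no part of the job. What is shaped like the scraper but green is not meant.

How it is judged:
By the outcome, as a careful person would: the job done as asked, in the order asked, and still so for the second after the job is handed in, with the robot touching nothing.
It also fails if it takes over 67 s, if anything falls off the work surface, if the arm or the gripper's body presses on something with over 40 N, if the wrist force passes 120 N, or if a joint passes its speed limit or range.

## Working session

There is one attempt and no reset: what is moved stays moved. The work goes in short steps, Python scripts to look and compute and a shell command to move; the robot and the scene stay as the last step left them, time stands still between calls to the robot, and variables do not carry over. Pictures are saved under pics/ and viewed, and the job is handed in when it is done.

```bash
ls; mkdir -p pics
python3 - <<'E'
from rig import ctrl
import cv2,json
for n in("scene","top"):
    im=ctrl.capture(n); cv2.imwrite(f"pics/{n}0.png",im[:,:,::-1])
    c=ctrl.get_calibration(n); print(n,{k:(v if not hasattr(v,'tolist') else v.tolist()) for k,v in c.items()})
    for t in["rail","scrap","cork_ring","bowl","scraper","rest","clay_pot","terracotta_pot","slip_jar","water_cup"]:
        print(t,[([round(float(x)) for x in d["uv"]],round(d["score"],2)) for d in ctrl.search_frame(t,n)])
print(ctrl.sense())
E
```

```text
pics
scene {'fx': 547.3967787060948, 'fy': 547.3967787060948, 'cx': 316.7522779763041, 'cy': 245.16095172108135, 'k1': -0.0036484132830760033, 'world_to_cam': [[0.8359544893788147, -0.5483606396908124, -0.02192488370068112, -510.35579913124343], [-0.3561601180001798, -0.5116910268312432, -0.7818710017685053, 274.396120255517], [0.4175285164315167, 0.661417343209468, -0.623054601193367, 940.5459500751139], [0.0, 0.0, 0.0, 1.0]]}
rail []
scrap [([286, 279], 0.68)]
cork_ring [([223, 280], 0.63)]
bowl [([348, 423], 0.68), ([212, 191], 0.61)]
scraper [([343, 398], 0.79)]
rest [([349, 424], 0.64)]
clay_pot [([297, 198], 0.77), ([349, 422], 0.18)]
terracotta_pot [([288, 281], 0.69), ([319, 233], 0.68), ([212, 192], 0.21)]
slip_jar [([379, 277], 0.86)]
water_cup [([443, 251], 0.78)]
top {'fx': 511.2540869113547, 'fy': 511.2540869113547, 'cx': 312.30447985309735, 'cy': 241.9438587547155, 'k1': -0.0815613411152299, 'world_to_cam': [[0.04866490611731136, -0.9988076449033955, -0.0038749703387572294, -22.96167133754203], [-0.97878527123914, -0.04691558979859987, -0.19944503062040092, 628.33255692
[... 384 characters left out ...]
222], 0.91)]
water_cup [([396, 180], 0.69)]
{'time_s': 1.1, 'joints': array([ 9.61605098e-01,  3.12877181e-01,  1.49768132e+00, -6.72614853e-06,
        1.33100561e+00, -2.23376659e-01]), 'dq': array([-0.00013457, -0.00055928, -0.00137765, -0.00065205,  0.00070339,
       -0.00025876]), 'tau': array([ 2.69904458e-04, -4.12173522e+01, -2.59902585e+01, -1.23846808e-04,
        4.71095645e-04,  3.97193514e-05]), 'eef_pos': array([197.57247696, 486.41660892, 231.31289652]), 'ee_rot': array([ 0.69399907, -0.69398249,  0.13555486, -0.13556724]), 'force': array([-0.2576496 , -0.70361434, -0.08262156]), 'wrist_torque': array([ 0.03088659,  0.0303088 , -0.01940584]), 'grip_width': 0.9990091057320162}
```

View pics/scene0.png

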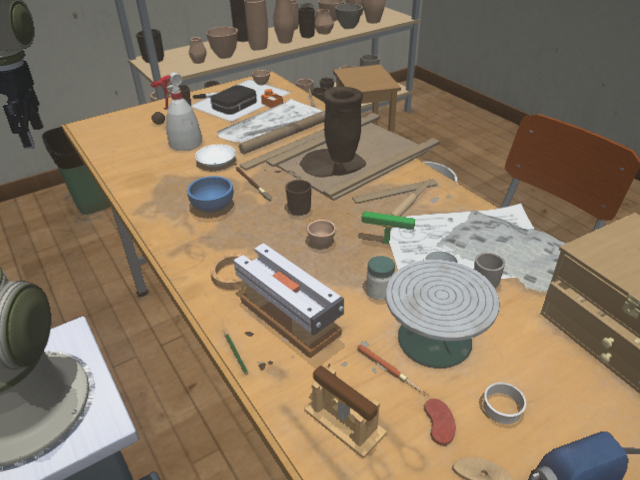

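View pics/top0.png

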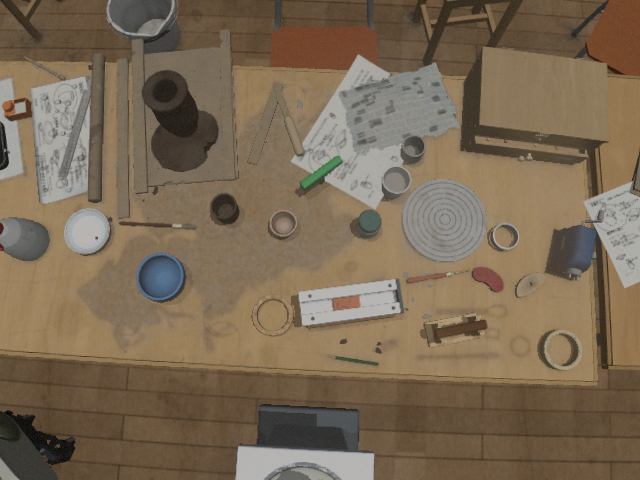

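```bash
cat > h.py <<'E'
import numpy as np, cv2
from rig import ctrl
def cal(n):
    c=ctrl.get_calibration(n);K=np.array([[c['fx'],0,c['cx']],[0,c['fy'],c['cy']],[0,0,1.]]);D=np.array([c['k1'],0,0,0.]);return K,D,np.array(c['world_to_cam'])
def w(n,uv,z):
    K,D,T=cal(n); s=cv2.undistortPoints(np.array([[uv]],float),K,D)[0,0]
    d=T[:3,:3].T@np.array([s[0],s[1],1]); o=-T[:3,:3].T@T[:3,3]; return (o+d*(z-o[2])/d[2])
def p(n,P):
    K,D,T=cal(n); r,_=cv2.Rodrigues(T[:3,:3]); return cv2.projectPoints(np.array(P,float).reshape(-1,1,3),r,T[:3,3],K,D)[0][:,0]
def Rz(a): c,s=np.cos(a),np.sin(a); return np.array([[c,-s,0],[s,c,0],[0,0,1]])
def crop(im,x0,y0,x1,y1,f,out):
    cv2.imwrite(out,cv2.resize(im[y0:y1,x0:x1],None,fx=f,fy=f,interpolation=cv2.INTER_CUBIC))
E
python3 - <<'E'
from h import *
im=cv2.imread('pics/top0.png')
crop(im,240,260,410,380,4,'pics/t_rail.png')
crop(im,120,240,200,310,8,'pics/t_bowl.png')
crop(im,400,290,500,370,7,'pics/t_scr.png')
im=cv2.imread('pics/scene0.png')
crop(im,200,230,360,350,5,'pics/s_rail.png')
crop(im,295,355,395,455,6,'pics/s_scr.png')
E
```

```text
(no output)
```

View pics/t_rail.png

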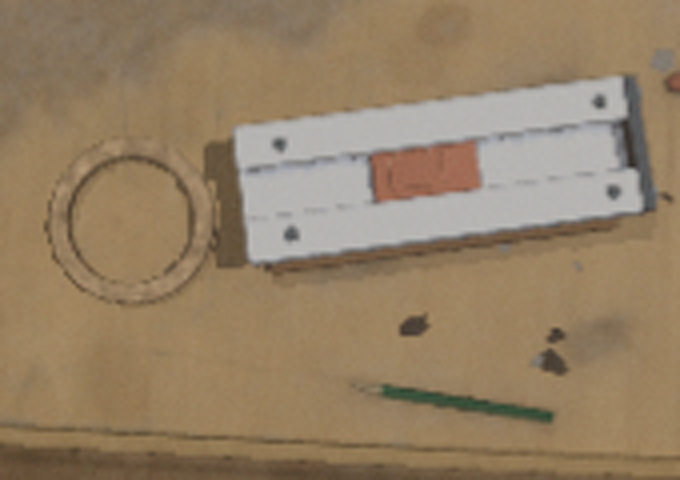

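View pics/t_bowl.png

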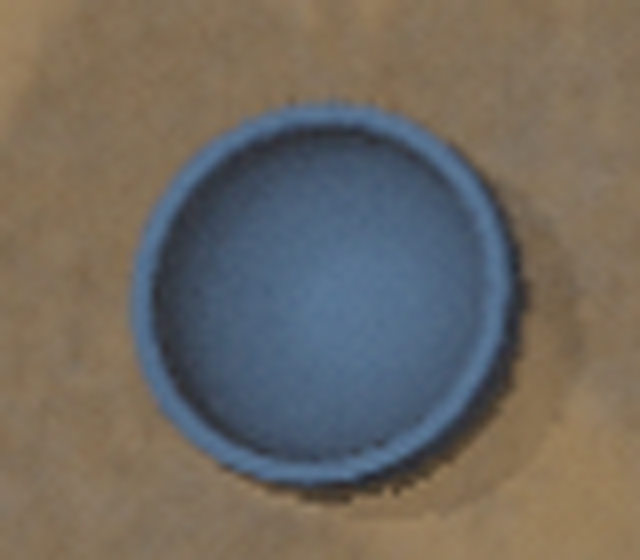

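View pics/t_scr.png

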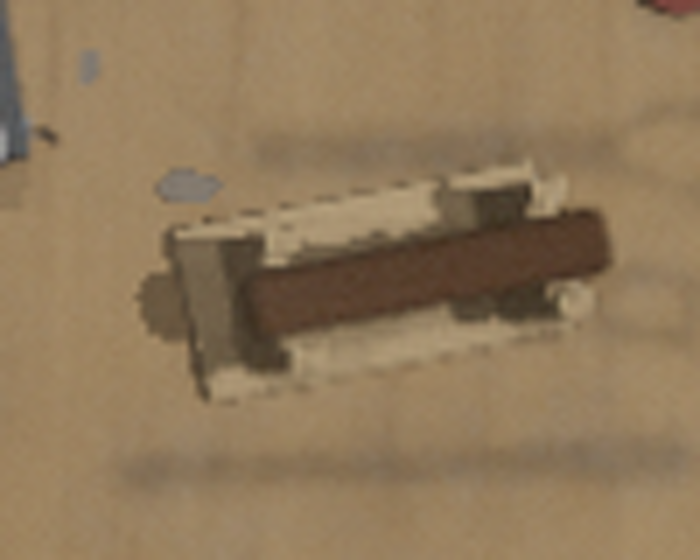

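View pics/s_scr.png

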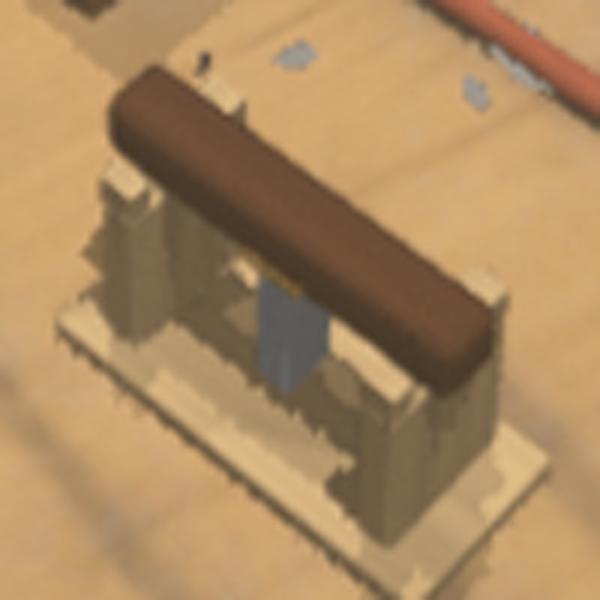

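View pics/s_rail.png

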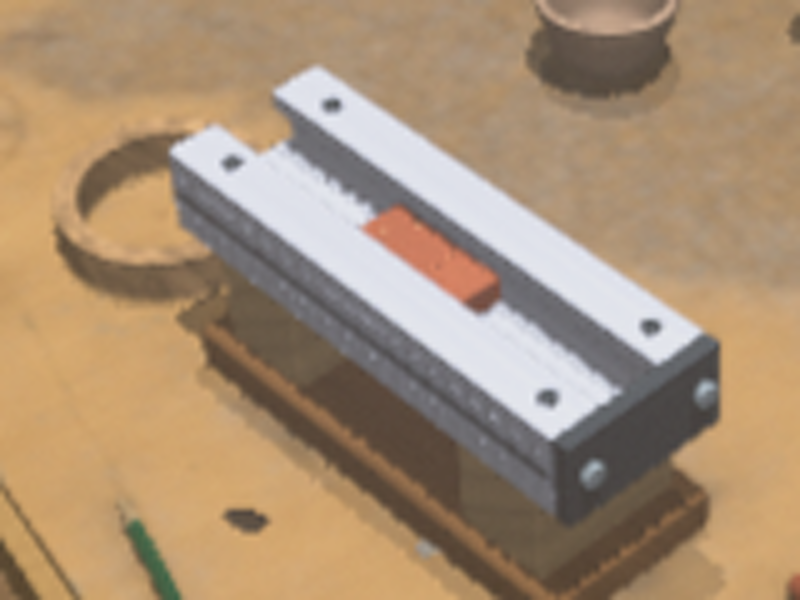

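Run:
```python
from h import *
from scipy.optimize import least_squares
def fit(obs,x0,name):
    # obs: (cam, local pt, uv)
    def f(x):
        return np.concatenate([ (p(c,[Rz(x[2])@np.array(l)+[x[0],x[1],0]])[0]-np.array(u)) for c,l,u in obs])
    r=least_squares(f,x0); print(name,r.x.round(3)); print(r.fun.reshape(-1,2).round(1).tolist()); return r.x
T=lambda x,y:(240+x/4,260+y/4)
S=lambda x,y:(200+x/5,230+y/5)
obs=[('top',[38,110,106],T(236,127)),('top',[-38,110,106],T(247,263)),
('scene',[-38,110,106],S(172,152)),('scene',[38,110,106],S(318,67)),('scene',[14,110,106],S(276,95)),('scene',[-14,110,106],S(217,126)),
('top',[38,-110,106],T(626,77)),('top',[-38,-110,106],T(641,212))]
print(w('top',T(130,222),22)) 
r=fit(obs,[300,-70,0],'rail')
print('ring pred',Rz(r[2])@[0,178,0]+[r[0],r[1],0])
# ring: top-surface centre
print('ring',w('top',T(131,220),22), w('scene',S(163,200),22))
# scrap top z=92
for uv in[(371,154),(477,141),(480,188),(376,202)]:
    print('scrap', (Rz(-r[2])@(w('top',T(*uv),92)-[r[0],r[1],0])).round(1))
# bowl mask
im=cv2.imread('pics/top0.png'); hsv=cv2.cvtColor(im,cv2.COLOR_BGR2HSV)
m=((hsv[...,0]>98)&(hsv[...,0]<125)&(hsv[...,1]>90)).astype(np.uint8); m[:, :120]=0;m[:,205:]=0;m[:235]=0;m[315:]=0
c=max(cv2.findContours(m,0,2)[0],key=cv2.contourArea); e=cv2.fitEllipse(c);print(e)
print('bowl',w('top',(120+325/8,240+293/8),58), w('top',e[0],58))
sc=cv2.imread('pics/scene0.png');
C=lambda x,y:(400+x/7,290+y/7); D=lambda x,y:(295+x/6,355+y/6)
obs=[('top',[-11,60,88],C(262,335)),('top',[-11,-60,88],C(608,268)),('top',[11,-60,88],C(598,212)),('top',[11,60,88],C(247,275)),
('scene',[-11,-60,88],D(445,362)),('scene',[11,-60,88],D(490,310)),('scene',[11,60,88],D(155,68)),('scene',[-11,60,88],D(112,103))]
fit(obs,[270,-300,0],'scraper')
obs=[('top',[-30,65,8],C(207,402)),('top',[30,65,8],C(170,230)),('top',[30,-65,8],C(530,165)),('scene',[-30,65,8],D(60,322)),('scene',[-30,-65,8],D(412,595)),('scene',[30,-65,8],D(550,465))]
fit(obs,[270,-300,0],'rest')
```

```text
[454.79879115  93.57525531  22.        ]
rail [ 4.87537e+02 -8.35830e+01  1.73000e-01]
[[-0.2, -0.2], [1.2, 0.0], [-0.9, -0.6], [0.3, -0.6], [-0.6, -0.9], [-0.0, -0.9], [-0.1, 0.0], [1.4, 0.1]]
ring pred [456.94882667  91.76890696   0.        ]
ring [456.00596973  93.05595359  22.        ] [451.22383667  84.68880865  22.        ]
scrap [14.5 36.4 92. ]
scrap [ 14.3 -23.7  92. ]
scrap [-12.  -21.7  92. ]
scrap [-12.5  37.2  92. ]
((159.5914306640625, 276.3825378417969), (44.51860427856445, 47.10700607299805), 48.57509994506836)
bowl [529.59244335 359.61565919  58.        ] [530.03724417 362.14186562  58.        ]
scraper [ 4.40747e+02 -3.38312e+02  2.20000e-01]
[[-0.2, 0.8], [1.9, 0.7], [1.2, -1.0], [-0.1, -0.4], [-0.1, 0.8], [1.8, 0.2], [-0.2, -2.9], [-2.6, -0.7]]
rest [ 4.41883e+02 -3.39865e+02  2.30000e-01]
[[0.2, -0.1], [0.0, -0.5], [0.7, -1.4], [-1.7, -1.0], [-0.4, 2.4], [0.6, -1.4]]
```

Run:
```python
from h import *
t=np.linspace(0,2*np.pi,73)
def circ(cx,cy,z,r): return np.c_[cx+r*np.cos(t),cy+r*np.sin(t),z+0*t]
def draw(im,n,P,x0,y0,f,col):
    q=((p(n,P)+.5-[x0,y0])*f-.5); cv2.polylines(im,[q.round().astype(int)],False,col,1,cv2.LINE_AA)
R=Rz(.173)
out=[]
for n,bx,rx in(('top',(115,235),(240,270)),('scene',(170,150),(205,230))):
    im=cv2.imread(f'pics/{n}0.png')
    a=cv2.resize(im[bx[1]:bx[1]+90,bx[0]:bx[0]+90],None,fx=4,fy=4,interpolation=2)
    draw(a,n,circ(529.6,359.6,58,57),*bx,4,(0,255,0)); draw(a,n,circ(529.6,359.6,58,50),*bx,4,(0,255,255))
    b=cv2.resize(im[rx[1]:rx[1]+90,rx[0]:rx[0]+90],None,fx=4,fy=4,interpolation=2)
    for r in(38,49): draw(b,n,circ(456.9,91.8,22,r),*rx,4,(0,255,0))
    loc=lambda L:[R@np.array(l)+[487.5,-83.6,0] for l in L]
    draw(b,n,loc([[38,-110,106],[38,110,106],[-38,110,106],[-38,-110,106]]),*rx,4,(0,0,255))
    draw(b,n,loc([[18,-22.5,92],[18,37.5,92],[-18,37.5,92],[-18,-22.5,92]]),*rx,4,(255,0,0))
    out.append(np.hstack([a,b]))
cv2.imwrite('pics/ov.png',cv2.resize(np.vstack(out),(600,600)) if 0 else np.vstack(out)[:, :][:600*2])
o=np.vstack(out); cv2.imwrite('pics/ov.png',cv2.resize(o,(600,600),interpolation=3))
```

```text
(no output)
```

View pics/ov.png

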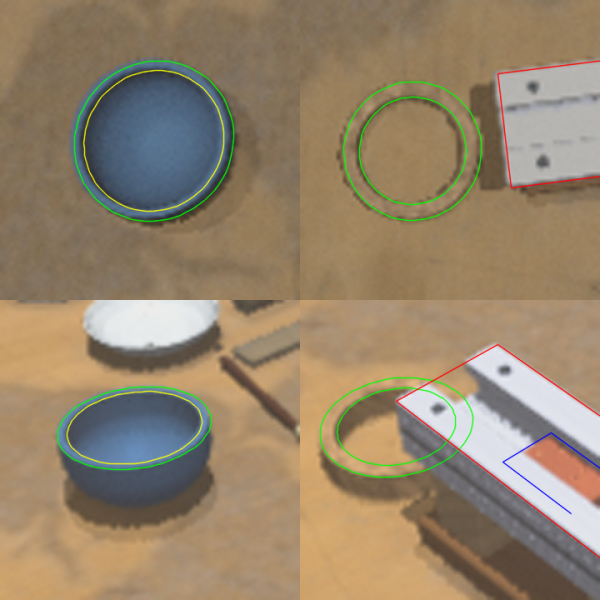

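```bash
cat >> h.py <<'E'
from scipy.spatial.transform import Rotation as Ro
def tool(s=None):
    s=s or ctrl.sense(); q=np.array(s['ee_rot']); return np.array(s['eef_pos']),Ro.from_quat(q[[1,2,3,0]]).as_matrix()
def down(a): # tool y down, tool z (jaw) at world heading a; x = y cross z
    y=np.array([0,0,-1.]);z=np.array([np.cos(a),np.sin(a),0]);return np.c_[np.cross(y,z),y,z]
def go(P,a=None):
    s=ctrl.sense(); x,R=tool(s); d=R.T@(np.array(P)-x)/10
    rv=np.zeros(3)
    if a is not None:
        c=[Ro.from_matrix(R.T@down(b)).as_rotvec() for b in(a,a+np.pi)]; print('alts',[k.round(3).tolist() for k in c]); rv=min(c,key=np.linalg.norm)
    print('shift cm',d.round(2).tolist(),'rot',rv.round(3).tolist(),'n rows>=',round(max(np.linalg.norm(d)/4.17,np.degrees(np.linalg.norm(rv))/7.16),1))
def st():
    s=ctrl.sense();x,R=tool(s);print('t',round(s['time_s'],2),'pos',x.round(1),'jawdeg',round(np.degrees(np.arctan2(R[1,2],R[0,2])),1),'ydown',R[:,1].round(3),'F',np.array(s['force']).round(1),'w',round(s['grip_width'],3),'j',np.array(s['joints']).round(2))
E
python3 -c "
from h import *
st(); print(tool()[1].round(3)); print(np.arctan2(359.6,529.6))"
```

```text
t 1.1 pos [197.6 486.4 231.3] jawdeg 67.9 ydown [ 0.  0. -1.] F [-0.3 -0.7 -0.1] w 0.999 j [ 0.96  0.31  1.5  -0.    1.33 -0.22]
[[ 0.926  0.     0.376]
 [-0.376  0.     0.926]
 [ 0.    -1.     0.   ]]
0.5964946004508866
```

```bash
python3 -c "
from h import *
go([549.7,409.2,120]); go([549.7,409.2,31])"
```

```text
shift cm [35.53, 11.13, 6.1] rot [0.0, 0.0, 0.0] n rows>= 9.0
shift cm [35.53, 20.03, 6.1] rot [0.0, 0.0, 0.0] n rows>= 9.9
```

```bash
python3 -m inch '[3.6,1.1,0.6,0,0,0, 7.1,2.2,1.2,0,0,0, 10.7,3.3,1.8,0,0,0, 14.2,4.5,2.4,0,0,0, 17.8,5.6,3.05,0,0,0, 21.3,6.7,3.7,0,0,0, 24.9,7.8,4.3,0,0,0, 28.4,8.9,4.9,0,0,0]' 0.3 60; python3 -m inch '[3.6,1.1,0.6,0,0,0, 7.13,2.23,1.2,0,0,0, 7.13,2.23,1.2,0,0,0, 7.13,2.23,1.2,0,0,0]'; python3 -c "
from h import *
st();go([549.7,409.2,120]); go([549.7,409.2,31])
cv2.imwrite('pics/s1.png',ctrl.capture('scene')[140:240,160:280,::-1].repeat(5,0).repeat(5,1))"
```

```text
time_s: 1.77
eef_pos: [480.9, 424.2, 141.7]
ee_rot: [0.694, -0.694, 0.136, -0.136]
force: [-0.7, -0.4, 1.5]
grip_width: 0.346
time_s: 2.1
eef_pos: [550.6, 408.1, 118.3]
ee_rot: [-0.693, 0.694, -0.137, 0.136]
force: [-0.9, -0.2, -0.7]
grip_width: 0.35
t 2.1 pos [550.6 408.1 118.3] jawdeg 67.8 ydown [-0.002 -0.001 -1.   ] F [-0.9 -0.2 -0.7] w 0.35 j [ 0.47  0.76  1.08  0.    1.3  -0.72]
shift cm [-0.13, -0.17, 0.06] rot [0.0, 0.0, 0.0] n rows>= 0.1
shift cm [-0.11, 8.73, 0.08] rot [0.0, 0.0, 0.0] n rows>= 2.1
```

View pics/s1.png

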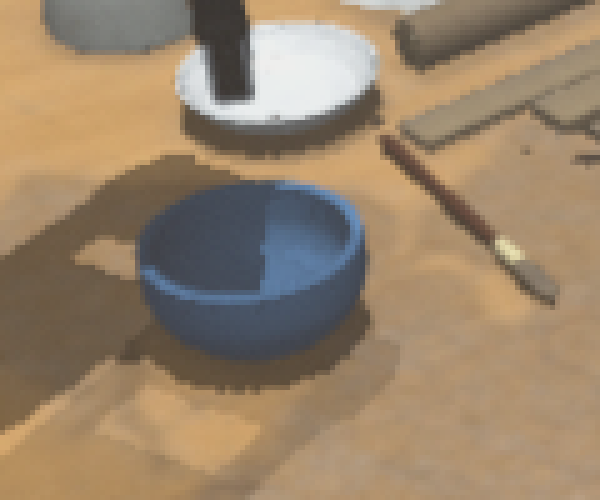

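```bash
python3 -c "
from h import *
st();print(p('scene',[[550,408,118],[529.6+20,359.6+53,58]]))"; python3 -m inch '[0,3,0,0,0,0, 0,6,0,0,0,0, -0.05,8.8,0.05,0,0,0, -0.05,8.8,0.05,0,0,0, -0.05,8.8,0.05,0,0,0, -0.05,8.8,0.05,0,0,0]';  python3 -c "
from h import *
st();
cv2.imwrite('pics/s2.png',ctrl.capture('scene')[140:240,160:280,::-1].repeat(5,0).repeat(5,1))"
```

```text
t 2.15 pos [549.6 409.1 119.4] jawdeg 67.9 ydown [-0.001 -0.    -1.   ] F [-0.8  0.3  0.4] w 0.35 j [ 0.47  0.76  1.08  0.    1.3  -0.72]
[[205.86051308 156.04571064]
 [208.4294511  175.98224348]]
time_s: 2.65
eef_pos: [549.9, 410.9, 34.8]
ee_rot: [0.695, -0.693, 0.134, -0.136]
force: [0.2, -0.8, 0.8]
grip_width: 0.351
t 2.65 pos [549.9 410.9  34.8] jawdeg 67.9 ydown [ 0.003  0.002 -1.   ] F [ 0.2 -0.8  0.8] w 0.351 j [ 0.47  0.85  1.15  0.    1.14 -0.71]
```

View pics/s2.png

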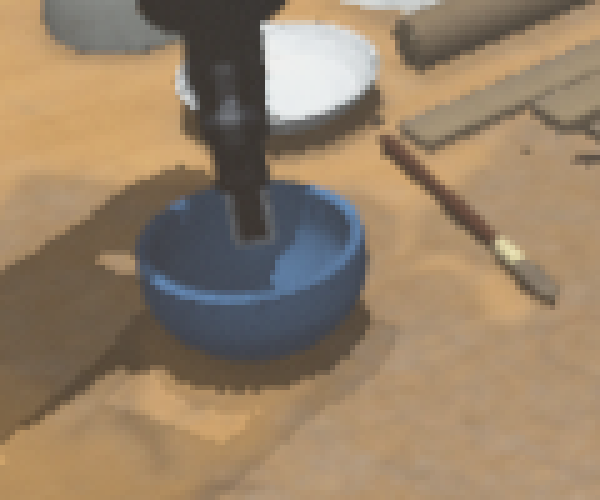

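```bash
python3 -m inch '[0,0,0,0,0,0, 0,0,0,0,0,0, 0,0,0,0,0,0, 0,0,0,0,0,0, 0,0,0,0,0,0, 0,0,0,0,0,0]' 1 60;  python3 -c "
from h import *
st();
cv2.imwrite('pics/s3.png',ctrl.capture('scene')[140:240,160:280,::-1].repeat(5,0).repeat(5,1))"
```

```text
time_s: 3.2
eef_pos: [550.2, 410.5, 34.5]
ee_rot: [0.695, -0.693, 0.135, -0.136]
force: [-1.9, 1.1, 8.8]
grip_width: 0.07
t 3.2 pos [550.2 410.5  34.5] jawdeg 67.9 ydown [ 0.003  0.002 -1.   ] F [-1.9  1.1  8.8] w 0.07 j [ 0.47  0.85  1.15  0.    1.14 -0.71]
```

View pics/s3.png

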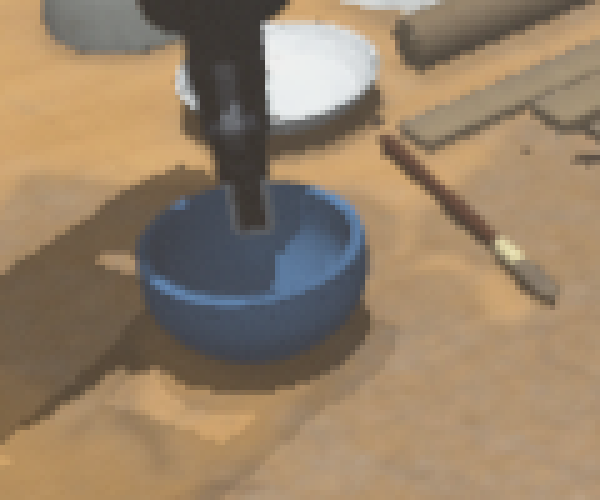

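```bash
python3 -m inch '[0,-1,0,0,0,0, 0,-3,0,0,0,0, 0,-6,0,0,0,0, 0,-9,0,0,0,0, 0,-9,0,0,0,0]';  python3 -c "
from h import *
st();
cv2.imwrite('pics/s4.png',ctrl.capture('scene')[100:220,150:290,::-1].repeat(5,0).repeat(5,1))
st()
h=np.radians(67.9)
go([456.5+53.5*np.cos(h),93+53.5*np.sin(h),125]);go([456.5+53.5*np.cos(h),93+53.5*np.sin(h),45])"
```

```text
time_s: 3.67
eef_pos: [551.6, 411.1, 129.6]
ee_rot: [0.696, -0.692, 0.132, -0.139]
force: [0.5, 1.6, -1.0]
grip_width: 0.071
t 3.67 pos [551.6 411.1 129.6] jawdeg 67.9 ydown [ 0.01   0.005 -1.   ] F [ 0.5  1.6 -1. ] w 0.071 j [ 0.47  0.75  1.07  0.    1.31 -0.71]
t 3.72 pos [550.7 410.5 126.2] jawdeg 67.9 ydown [ 0.006  0.003 -1.   ] F [ 0.4 -0.6 -3.1] w 0.068 j [ 0.47  0.76  1.07  0.    1.31 -0.71]
shift cm [3.22, -0.01, -27.62] rot [0.0, 0.0, 0.0] n rows>= 6.7
shift cm [3.18, 7.99, -27.66] rot [0.0, 0.0, 0.0] n rows>= 6.9
```

View pics/s4.png

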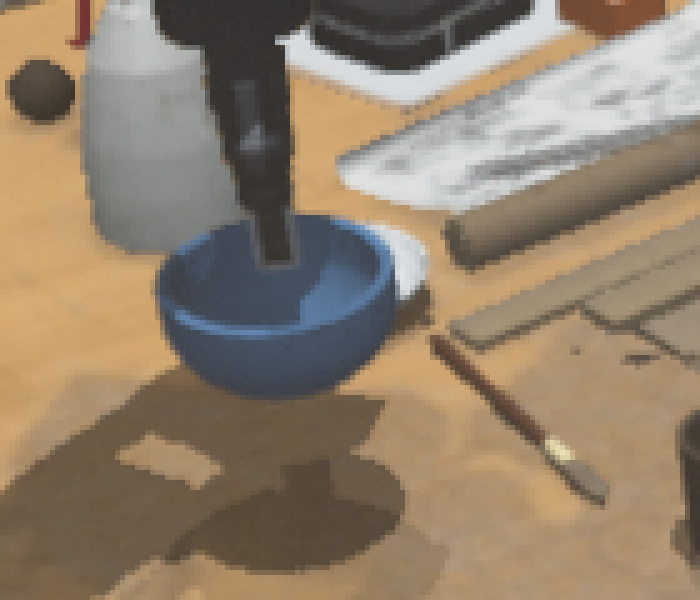

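```bash
python3 -m inch '[0.2,0,-2,0,0,0, 0.7,0,-6,0,0,0, 1.15,0,-10,0,0,0, 1.6,0,-14,0,0,0, 2.1,0,-18,0,0,0, 2.55,0,-22,0,0,0, 3,0,-25.5,0,0,0, 3.2,0,-27.65,0,0,0]'; python3 -m inch '[0,0,0,0,0,0, 0,0,0,0,0,0, 0,0,0,0,0,0]'; python3 -c "
from h import *
st()
h=np.radians(67.9)
go([456.5+53.5*np.cos(h),93+53.5*np.sin(h),46.5])
a=ctrl.capture('scene'); b=ctrl.capture('top')
cv2.imwrite('pics/5.png',np.hstack([a[150:330,170:330,::-1],b[230:410,190:350,::-1]]).repeat(2,0).repeat(2,1))"
```

```text
time_s: 4.38
eef_pos: [473.3, 138.9, 121.2]
ee_rot: [-0.693, 0.694, -0.137, 0.135]
force: [0.3, -0.3, -2.5]
grip_width: 0.068
time_s: 4.63
eef_pos: [474.9, 142.0, 121.6]
ee_rot: [0.694, -0.694, 0.136, -0.135]
force: [-0.1, -0.5, -2.5]
grip_width: 0.067
t 4.63 pos [474.9 142.  121.6] jawdeg 67.9 ydown [-0.001  0.    -1.   ] F [-0.1 -0.5 -2.5] w 0.067 j [ 0.05  0.37  1.73  0.    1.04 -1.13]
shift cm [0.15, 7.51, 0.12] rot [0.0, 0.0, 0.0] n rows>= 1.8
```

View pics/5.png

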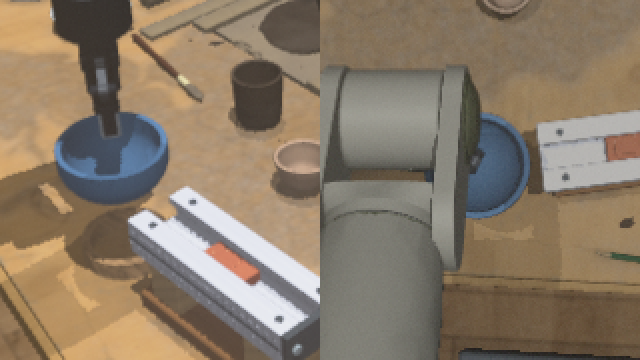

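```bash
python3 -m inch '[0.1,2,0.1,0,0,0, 0.15,4,0.1,0,0,0, 0.15,5.8,0.1,0,0,0, 0.15,6.6,0.1,0,0,0, 0.15,6.9,0.1,0,0,0, 0.15,6.9,0.1,0,0,0]'; python3 -m inch '[0,0.2,0,0,0,0, 0,0.2,0,0,0,0]';python3 -c "
from h import *
st()
a=ctrl.capture('scene'); b=ctrl.capture('top')
cv2.imwrite('pics/6.png',np.hstack([a[180:330,170:330,::-1],b[250:400,190:350,::-1]]).repeat(2,0).repeat(2,1))"
```

```text
time_s: 5.23
eef_pos: [476.8, 142.4, 52.8]
ee_rot: [-0.694, 0.694, -0.136, 0.135]
force: [0.3, -0.8, -2.7]
grip_width: 0.067
time_s: 5.4
eef_pos: [477.2, 142.2, 51.6]
ee_rot: [0.694, -0.694, 0.135, -0.136]
force: [0.2, 1.2, -2.4]
grip_width: 0.072
t 5.4 pos [477.2 142.2  51.6] jawdeg 67.9 ydown [ 0.001  0.    -1.   ] F [ 0.2  1.2 -2.4] w 0.072 j [ 0.05  0.48  1.78 -0.    0.88 -1.13]
```

View pics/6.png

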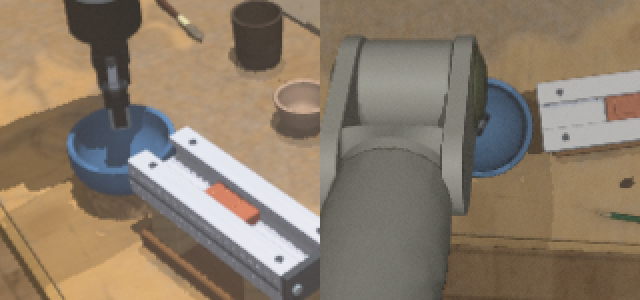

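Ease down until contact.

```bash
for i in 1 2; do python3 -m inch '[0,0.2,0,0,0,0, 0,0.2,0,0,0,0, 0,0.2,0,0,0,0]' | egrep 'pos|force'; done
```

```text
eef_pos: [476.8, 142.0, 49.1]
force: [0.4, 0.3, -2.5]
eef_pos: [477.0, 142.0, 47.1]
force: [-0.6, 0.2, -1.1]
```

```bash
python3 -m inch '[0,0.15,0,0,0,0, 0,0.15,0,0,0,0, 0,0.15,0,0,0,0]' | egrep 'pos|force';  python3 -m inch '[0,0.1,0,0,0,0, 0,0.1,0,0,0,0, 0,0.1,0,0,0,0]' | egrep 'pos|force'
```

```text
eef_pos: [477.2, 142.3, 46.1]
force: [-0.6, 2.0, 5.4]
eef_pos: [477.4, 142.5, 45.6]
force: [-1.5, 4.9, 10.7]
```

```bash
python3 -m inch '[0,0,0,0,0,0, 0,0,0,0,0,0, 0,0,0,0,0,0, 0,0,0,0,0,0]' 0.4 | egrep 'pos|force|width'; python3 -m inch '[0,-1,0,0,0,0, 0,-3,0,0,0,0, 0,-6,0,0,0,0, 0,-10,0,0,0,0, 0,-14,0,0,0,0, 0,-18,0,0,0,0]'; python3 -c "
from h import *
st()
a=ctrl.capture('scene'); b=ctrl.capture('top')
cv2.imwrite('pics/7.png',np.hstack([a[180:330,170:330,::-1],b[250:400,190:350,::-1]]).repeat(2,0).repeat(2,1))"
```

```text
eef_pos: [476.7, 142.0, 44.4]
force: [-0.3, 0.0, 0.7]
grip_width: 0.302
time_s: 7.33
eef_pos: [476.2, 142.0, 227.2]
ee_rot: [0.694, -0.694, 0.135, -0.136]
force: [0.8, 0.4, 0.2]
grip_width: 0.303
t 7.33 pos [476.2 142.  227.2] jawdeg 67.9 ydown [ 0. -0. -1.] F [0.8 0.4 0.2] w 0.303 j [ 0.05  0.25  1.59 -0.    1.3  -1.13]
```

View pics/7.png

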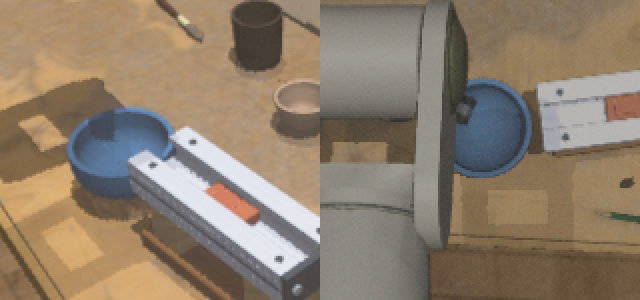

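```bash
python3 -c "
from h import *
print(w('top',(445,262),110), w('top',(445,220),110))
go([441,-339,150],0.222)"
```

```text
[ 587.4911825  -293.89815061  110.        ] [ 684.97172462 -294.22556749  110.        ]
alts [[-0.01, 0.963, 0.008], [0.009, -2.178, 0.012]]
shift cm [14.49, 8.05, -46.06] rot [-0.01, 0.963, 0.008] n rows>= 11.7
```

```bash
python3 -m inch '[1.2,0,-3.8,0,0.08,0, 2.4,0,-7.6,0,0.16,0, 3.6,0,-11.4,0,0.24,0, 4.8,0,-15.2,0,0.32,0, 6.0,0.5,-19,0,0.40,0, 7.2,1,-22.8,0,0.48,0, 8.4,1.5,-26.6,0,0.56,0, 9.6,2,-30.4,0,0.64,0]' 0 ; python3 -c "
from h import *
st();go([441,-339,150],0.222)"
```

```text
time_s: 8.1
eef_pos: [450.5, -177.6, 204.3]
ee_rot: [0.615, -0.615, 0.348, -0.348]
force: [2.1, -0.6, 0.1]
grip_width: 0.5
t 8.1 pos [ 450.5 -177.6  204.3] jawdeg 31.0 ydown [-0.  0. -1.] F [ 2.1 -0.6  0.1] w 0.5 j [-0.62  0.25  1.66 -0.    1.24 -1.16]
alts [[0.0, 0.319, -0.0], [-0.0, -2.823, -0.0]]
shift cm [13.35, 5.43, -9.13] rot [0.0, 0.319, -0.0] n rows>= 4.1
```

```bash
python3 -m inch '[3,1.2,-2,0,0.08,0, 6,2.4,-4,0,0.16,0, 9,3.6,-6.2,0,0.24,0, 11.7,4.7,-8,0,0.3,0, 13.35,5.4,-9.1,0,0.319,0, 13.35,5.4,-9.1,0,0.319,0, 13.35,5.4,-9.1,0,0.319,0]'; python3 -c "
from h import *
st();go([441,-339,150],0.222)
a=ctrl.capture('scene'); b=ctrl.capture('top')
cv2.imwrite('pics/8.png',np.hstack([a[280:460,280:440,::-1],b[230:410,390:550,::-1]]).repeat(2,0).repeat(2,1))"
```

```text
time_s: 8.68
eef_pos: [442.2, -337.3, 149.9]
ee_rot: [0.553, -0.553, 0.441, -0.44]
force: [0.8, 0.4, -0.3]
grip_width: 0.501
t 8.68 pos [ 442.2 -337.3  149.9] jawdeg 12.9 ydown [-0.001  0.001 -1.   ] F [ 0.8  0.4 -0.3] w 0.501 j [-0.86  0.46  1.51  0.    1.17 -1.09]
alts [[0.001, 0.003, -0.002], [-0.002, -3.139, -0.001]]
shift cm [0.14, -0.01, -0.16] rot [0.001, 0.003, -0.002] n rows>= 0.1
```

View pics/8.png

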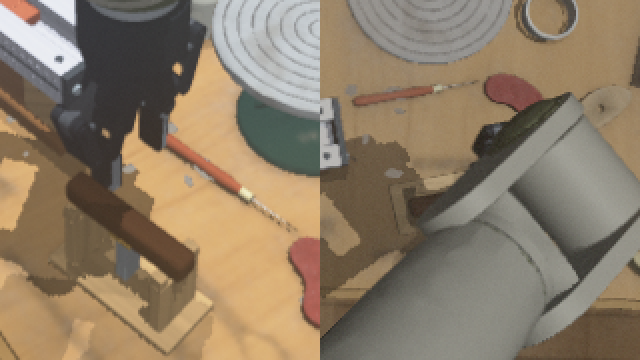

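```bash
python3 -m inch '[0.05,3,-0.05,0,0,0, 0.1,5,-0.1,0,0,0, 0.1,7,-0.1,0,0,0, 0.1,8.5,-0.1,0,0,0, 0.1,9,-0.1,0,0,0, 0.1,9,-0.1,0,0,0, 0.1,9,-0.1,0,0,0]'; python3 -c "
from h import *
st();go([441,-339,60],0.222)
a=ctrl.capture('scene')
cv2.imwrite('pics/9.png',a[330:460,280:440,::-1].repeat(4,0).repeat(4,1))"
```

```text
time_s: 9.37
eef_pos: [442.5, -338.1, 61.6]
ee_rot: [-0.553, 0.553, -0.44, 0.441]
force: [0.6, -0.4, 1.0]
grip_width: 0.501
t 9.37 pos [ 442.5 -338.1   61.6] jawdeg 13.0 ydown [ 0.001 -0.001 -1.   ] F [ 0.6 -0.4  1. ] w 0.501 j [-0.86  0.57  1.59  0.    0.98 -1.09]
alts [[-0.001, 0.005, 0.001], [0.002, -3.137, 0.001]]
shift cm [0.06, 0.16, -0.17] rot [-0.001, 0.005, 0.001] n rows>= 0.1
```

View pics/9.png

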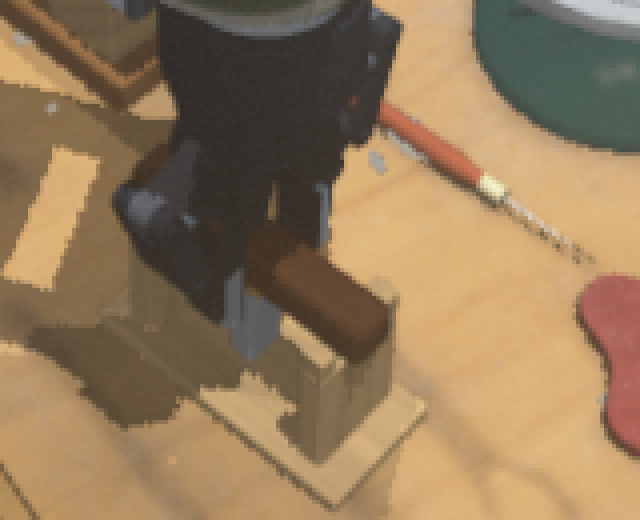

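```bash
python3 -m inch '[0,0.3,-0.1,0,0,0, 0,0.3,-0.1,0,0,0, 0,0.3,-0.1,0,0,0]' 0.5 | egrep pos; python3 -m inch '[0,0,0,0,0,0, 0,0,0,0,0,0, 0,0,0,0,0,0, 0,0,0,0,0,0, 0,0,0,0,0,0]' 1 70; python3 -m inch '[0,-0.5,0,0,0,0, 0,-1.5,0,0,0,0, 0,-3,0,0,0,0, 0,-6,0,0,0,0, 0,-9,0,0,0,0,0,-9,0,0,0,0]'; python3 -c "
from h import *
st()
a=ctrl.capture('scene');b=ctrl.capture('top')
cv2.imwrite('pics/s10.png',a[:,:,::-1]);cv2.imwrite('pics/10.png',np.hstack([a[270:460,260:420,::-1],b[220:410,390:550,::-1]]).repeat(2,0).repeat(2,1))"
```

```text
eef_pos: [441.1, -338.6, 58.0]
time_s: 10.08
eef_pos: [441.2, -338.7, 58.2]
ee_rot: [-0.553, 0.553, -0.44, 0.441]
force: [0.1, 1.4, 6.0]
grip_width: 0.249
time_s: 10.58
eef_pos: [442.7, -340.3, 153.8]
ee_rot: [-0.553, 0.554, -0.437, 0.444]
force: [-0.1, -1.2, 0.0]
grip_width: 0.241
t 10.58 pos [ 442.7 -340.3  153.8] jawdeg 13.0 ydown [ 0.006 -0.008 -1.   ] F [-0.1 -1.2  0. ] w 0.241 j [-0.87  0.45  1.51 -0.    1.17 -1.09]
```

View pics/10.png

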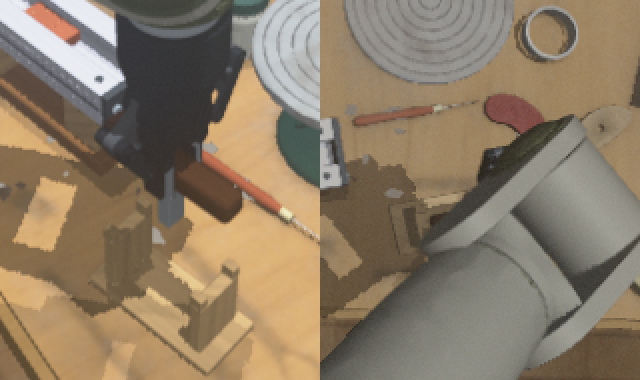

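```bash
cat >> h.py <<'E'
RAIL=np.array([487.5,-83.6,0]);YAW=.173
def rl(x,y,z): return Rz(YAW)@np.array([x,y,0.])+RAIL+[0,0,z]
def inv(P): return (Rz(-YAW)@(np.array(P)-RAIL)).round(1)
E
python3 -c "
from h import *
go(rl(0.5,-60,185),.173)"
```

```text
alts [[-0.001, 0.053, 0.002], [0.003, -3.089, 0.002]]
shift cm [-17.83, -3.66, 9.96] rot [-0.001, 0.053, 0.002] n rows>= 5.0
```

```bash
python3 -m inch '[-1.5,-2,0.8,0,0,0, -4.5,-3.66,2.5,0,0.01,0, -8,-3.66,4.5,0,0.03,0, -11.5,-3.66,6.4,0,0.05,0, -15,-3.66,8.4,0,0.053,0, -17.4,-3.66,9.7,0,0.053,0, -17.83,-3.66,9.96,0,0.053,0, -17.83,-3.66,9.96,0,0.053,0]'; python3 -m inch '[0,0,0,0,0,0,0,0,0,0,0,0]'|egrep pos; python3 -c "
from h import *
st();print(inv(tool()[0]))
go(rl(0.5,-60,185),.173)
a=ctrl.capture('scene');b=ctrl.capture('top')
cv2.imwrite('pics/s11.png',a[:,:,::-1]);cv2.imwrite('pics/11.png',np.hstack([a[170:350,220:380,::-1],b[220:400,280:440,::-1]]).repeat(2,0).repeat(2,1))"
```

```text
time_s: 11.35
eef_pos: [498.0, -140.8, 183.1]
ee_rot: [-0.542, 0.542, -0.455, 0.453]
force: [-0.2, -0.4, -1.4]
grip_width: 0.248
eef_pos: [497.7, -143.5, 183.6]
t 11.52 pos [ 497.7 -143.5  183.6] jawdeg 9.8 ydown [-0.001  0.    -1.   ] F [-0.5  0.4 -1.2] w 0.241 j [-0.51  0.34  1.59 -0.    1.21 -0.68]
[ -0.2 -60.7 183.6]
alts [[0.001, -0.001, -0.0], [0.001, 3.14, 0.001]]
shift cm [-0.07, -0.14, 0.07] rot [0.001, -0.001, -0.0] n rows>= 0.0
```

View pics/11.png

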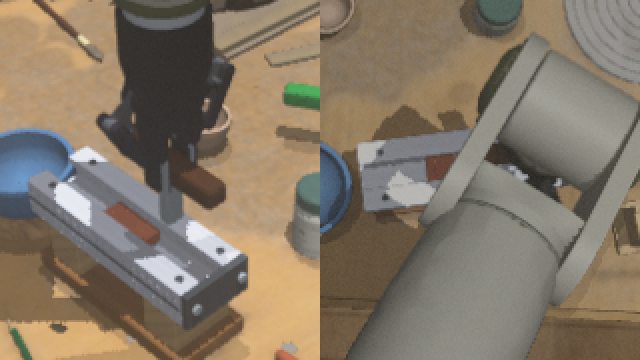

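```bash
python3 -m inch '[0,1.2,0.05,0,0,0, 0,2.4,0.05,0,0,0, 0,2.9,0.05,0,0,0, 0,2.9,0.05,0,0,0, 0,2.9,0.05,0,0,0]'|egrep 'pos|force'; python3 -c "
from h import *
st();t=tool()[0];L=inv(t);print(L)
a=ctrl.capture('scene')
im=np.ascontiguousarray(a[230:330,250:370,::-1]);f=6;im=cv2.resize(im,None,fx=f,fy=f,interpolation=2)
def d(P,c): cv2.polylines(im,[((p('scene',P)+.5-[250,230])*f).round().astype(int)],False,c,1,cv2.LINE_AA)
zt=L[2]-42.2; x,y=L[:2]
d([rl(x-9,y+6,zt),rl(x-9,y-6,zt),rl(x+9,y-6,zt)],(0,255,0));d([rl(x-9,y-6,zt),rl(x-9,y-6,zt+30)],(0,255,0));d([rl(x+9,y-6,zt),rl(x+9,y-6,zt+30)],(0,255,0))
d([rl(-14,110,106),rl(-14,-110,106)],(0,0,255));d([rl(14,110,106),rl(14,-110,106)],(0,0,255))
cv2.imwrite('pics/12.png',im)"
```

```text
eef_pos: [498.6, -142.8, 155.3]
force: [0.1, 0.0, -1.7]
t 12.03 pos [ 498.6 -142.8  155.3] jawdeg 9.9 ydown [-0. -0. -1.] F [ 0.1  0.  -1.7] w 0.243 j [-0.51  0.37  1.62 -0.    1.15 -0.68]
[  0.7 -60.2 155.3]
```

View pics/12.png

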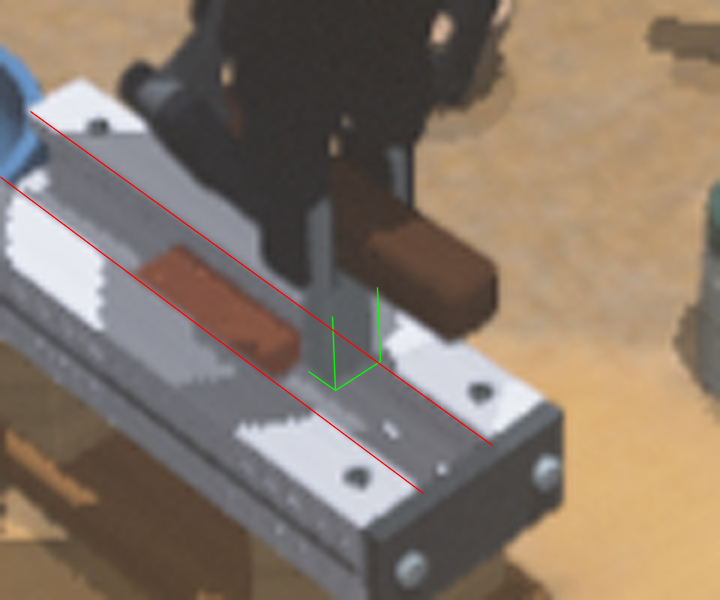

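```bash
python3 -m inch '[0,0.4,0,0,0,0, 0,0.8,0,0,0,0, 0,1.2,0,0,0,0, 0,1.2,0,0,0,0]'|egrep 'pos|force'; python3 -m inch '[0,0.4,0,0,0,0, 0,0.8,0,0,0,0, 0,1.2,0,0,0,0, 0,1.2,0,0,0,0]'|egrep 'pos|force'; python3 -c "
from h import *
st();t=tool()[0];L=inv(t);print(L)
a=ctrl.capture('scene')
im=np.ascontiguousarray(a[230:330,250:370,::-1]);f=6;im=cv2.resize(im,None,fx=f,fy=f,interpolation=2)
cv2.imwrite('pics/13.png',im)"
```

```text
eef_pos: [498.2, -142.2, 142.2]
force: [-0.1, 0.7, -1.3]
eef_pos: [498.3, -142.1, 130.2]
force: [-0.2, 0.6, -1.1]
t 12.75 pos [ 498.3 -142.1  130.2] jawdeg 9.9 ydown [-0.001  0.001 -1.   ] F [-0.2  0.6 -1.1] w 0.246 j [-0.5   0.4   1.65  0.    1.09 -0.68]
[  0.5 -59.5 130.2]
```

View pics/13.png

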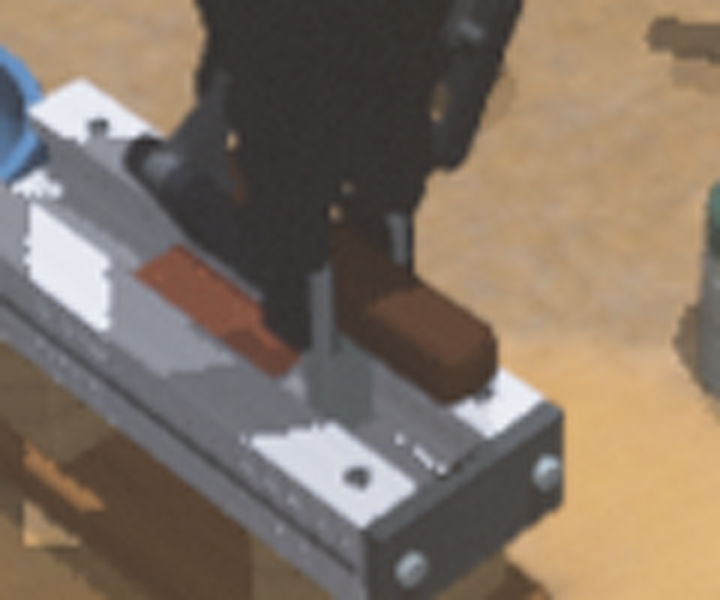

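```bash
python3 -m inch '[0,0.3,0,0,0,0, 0,0.6,0,0,0,0, 0,0.6,0,0,0,0, 0,0.6,0,0,0,0]'|egrep 'pos|force'; python3 -m inch '[-0.8,0,0,0,0,0, -1.6,0,0,0,0,0, -2.4,0,0,0,0,0, -3.2,0,0,0,0,0, -4.2,0,0,0,0,0, -5.2,0,0,0,0,0, -6,0,0,0,0,0, -6,0,0,0,0,0]'|egrep 'pos|force'; python3 -c "
from h import *
st();t=tool()[0];L=inv(t);print(L); go(rl(0.3,108,124.2),.173)
a=ctrl.capture('scene')
im=np.ascontiguousarray(a[200:330,200:370,::-1]);f=4;im=cv2.resize(im,None,fx=f,fy=f,interpolation=2)
cv2.imwrite('pics/14.png',im)"
```

```text
eef_pos: [498.6, -142.3, 125.0]
force: [-0.6, -0.7, -0.8]
eef_pos: [487.9, -81.5, 125.1]
force: [-0.5, -0.0, -1.9]
t 13.8 pos [487.9 -81.5 125.1] jawdeg 10.0 ydown [-0.  0. -1.] F [-0.5 -0.  -1.9] w 0.248 j [-0.4   0.36  1.73  0.    1.05 -0.58]
[  0.8   1.9 125.1]
alts [[0.0, 0.002, -0.001], [-0.001, -3.14, -0.0]]
shift cm [-10.61, 0.1, -0.03] rot [0.0, 0.002, -0.001] n rows>= 2.5
```

View pics/14.png

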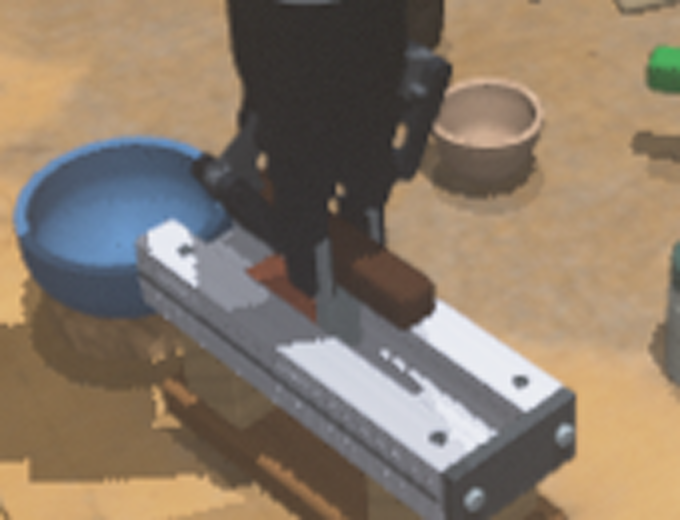

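```bash
python3 -m inch '[-0.9,0,0,0,0,0, -2.2,0,0,0,0,0, -3.7,0,0,0,0,0, -5.2,0,0,0,0,0, -6.7,0.02,0,0,0,0, -8.2,0.02,0,0,0,0, -9.7,0.02,0,0,0,0, -11,0.02,0,0,0,0]'|egrep 'pos|force'; python3 -m inch '[0,0,0,0,0,0, 0,0,0,0,0,0,0,0,0,0,0,0]'|egrep 'pos|force'; python3 -c "
from h import *
st();t=tool()[0];L=inv(t);print(L)
a=ctrl.capture('scene')
im=np.ascontiguousarray(a[200:330,200:370,::-1]);f=4;im=cv2.resize(im,None,fx=f,fy=f,interpolation=2)
cv2.imwrite('pics/15.png',im)"
```

```text
eef_pos: [468.8, 26.7, 124.9]
force: [0.3, -0.6, -1.4]
eef_pos: [469.4, 25.0, 124.9]
force: [0.1, 0.5, -1.6]
t 14.77 pos [469.4  25.  124.9] jawdeg 9.9 ydown [ 0. -0. -1.] F [ 0.1  0.5 -1.6] w 0.243 j [-0.2   0.31  1.8  -0.    1.03 -0.37]
[  0.9 110.1 124.9]
```

View pics/15.png

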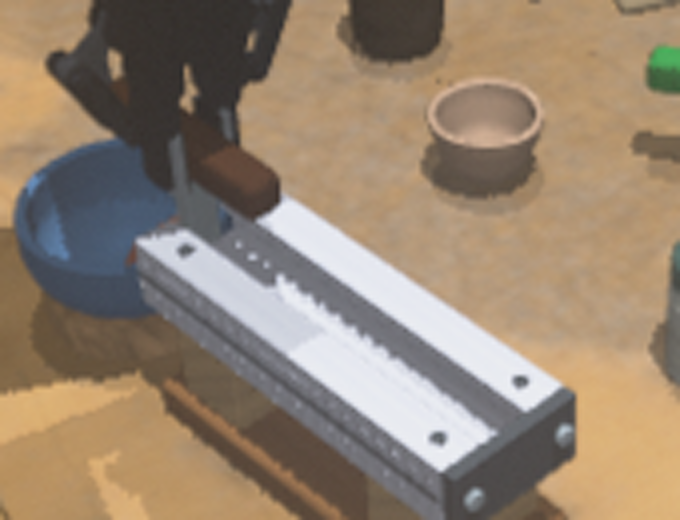

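```bash
python3 -c "
from h import *
b=ctrl.capture('top');a=ctrl.capture('scene')
im=np.hstack([cv2.resize(a[225:325,190:290,::-1],None,fx=4,fy=4,interpolation=2),cv2.resize(b[260:360,220:320,::-1],None,fx=4,fy=4,interpolation=2)])
cv2.imwrite('pics/16.png',im)"
```

```text
(no output)
```

View pics/16.png

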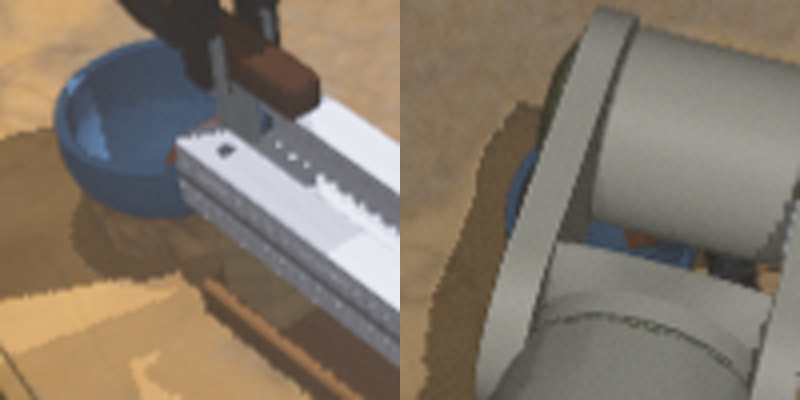

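```bash
python3 -m inch '[0,-1,0,0,0,0, 0,-3,0,0,0,0, 0,-6,0,0,0,0, 2,-7,0,0,0,0, 5.5,-7,0,0,0,0, 9.5,-7,0,0,0,0, 13,-7,0,0,0,0, 15,-7,0,0,0,0]'|egrep 'pos|force'; python3 -c "
from h import *
st()
b=ctrl.capture('top');a=ctrl.capture('scene')
im=np.hstack([cv2.resize(a[225:325,190:290,::-1],None,fx=4,fy=4,interpolation=2),cv2.resize(b[260:360,220:320,::-1],None,fx=4,fy=4,interpolation=2)])
cv2.imwrite('pics/17.png',im)"
```

```text
eef_pos: [495.3, -126.3, 194.9]
force: [1.3, 0.3, -1.0]
t 15.58 pos [ 495.3 -126.3  194.9] jawdeg 9.8 ydown [ 0.    -0.001 -1.   ] F [ 1.3  0.3 -1. ] w 0.246 j [-0.48  0.31  1.59 -0.    1.23 -0.65]
```

View pics/17.png

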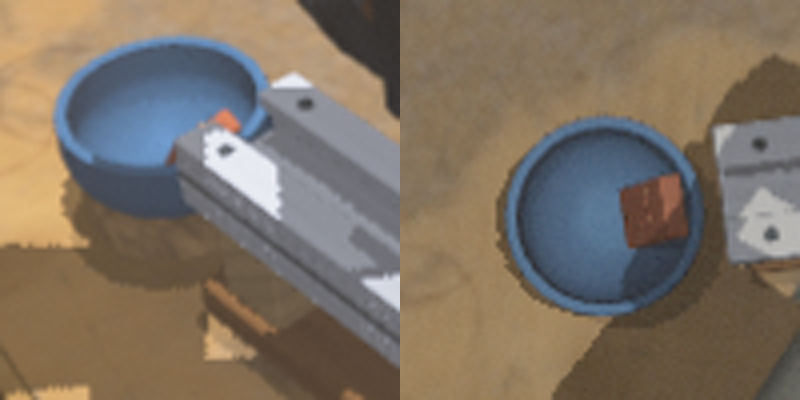

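```bash
python3 -c "
from h import *
go([441.2,-338.7,150],np.radians(12.95))"
```

```text
alts [[0.0, -0.057, 0.0], [-0.001, 3.084, 0.0]]
shift cm [20.07, 4.46, -8.9] rot [0.0, -0.057, 0.0] n rows>= 5.4
```

```bash
python3 -m inch '[2.5,0,-1.1,0,0,0, 6,0,-2.7,0,-0.02,0, 9.8,0.5,-4.4,0,-0.04,0, 13.6,2,-6.1,0,-0.057,0, 17,3.2,-7.6,0,-0.057,0, 19.2,4,-8.5,0,-0.057,0, 20.07,4.4,-8.9,0,-0.057,0, 20.07,4.4,-8.9,0,-0.057,0]'|egrep 'pos|force';python3 -m inch '[0,0,0,0,0,0, 0,0,0,0,0,0,0,0,0,0,0,0]'|egrep 'pos|force'; python3 -c "
from h import *
st();go([441.2,-338.7,90],np.radians(12.95));go([441.2,-338.7,58],np.radians(12.95))"
```

```text
eef_pos: [441.3, -336.4, 149.8]
force: [0.7, 1.0, -1.7]
eef_pos: [442.8, -334.3, 151.6]
force: [0.9, 0.5, -1.7]
t 16.6 pos [ 442.8 -334.3  151.6] jawdeg 13.3 ydown [ 0.001 -0.001 -1.   ] F [ 0.9  0.5 -1.7] w 0.248 j [-0.86  0.45  1.52  0.    1.17 -1.09]
alts [[-0.001, 0.006, 0.001], [0.001, -3.136, 0.001]]
shift cm [0.38, 6.16, -0.26] rot [-0.001, 0.006, 0.001] n rows>= 1.5
alts [[-0.001, 0.006, 0.001], [0.001, -3.136, 0.001]]
shift cm [0.38, 9.36, -0.26] rot [-0.001, 0.006, 0.001] n rows>= 2.2
```

```bash
python3 -m inch '[0.3,2,-0.2,0,0,0, 0.38,4,-0.26,0,0.005,0, 0.38,5.8,-0.26,0,0.005,0, 0.38,6.8,-0.26,0,0.005,0, 0.38,7.2,-0.26,0,0.005,0, 0.38,7.2,-0.26,0,0.005,0, 0.38,7.2,-0.26,0,0.005,0]'|egrep 'pos|force'; python3 -c "
from h import *
st();go([441.2,-338.7,58],np.radians(12.95))
a=ctrl.capture('scene');cv2.imwrite('pics/18.png',cv2.resize(a[330:460,280:440,::-1],None,fx=4,fy=4,interpolation=2))"
```

```text
eef_pos: [440.9, -340.0, 79.9]
force: [-0.0, -0.0, -1.6]
t 17.18 pos [ 440.9 -340.    79.9] jawdeg 12.9 ydown [ 0.001 -0.001 -1.   ] F [-0.  -0.  -1.6] w 0.248 j [-0.87  0.54  1.58  0.    1.02 -1.09]
alts [[-0.001, -0.001, 0.001], [-0.002, 3.141, -0.001]]
shift cm [-0.13, 2.19, 0.06] rot [-0.001, -0.001, 0.001] n rows>= 0.5
```

View pics/18.png

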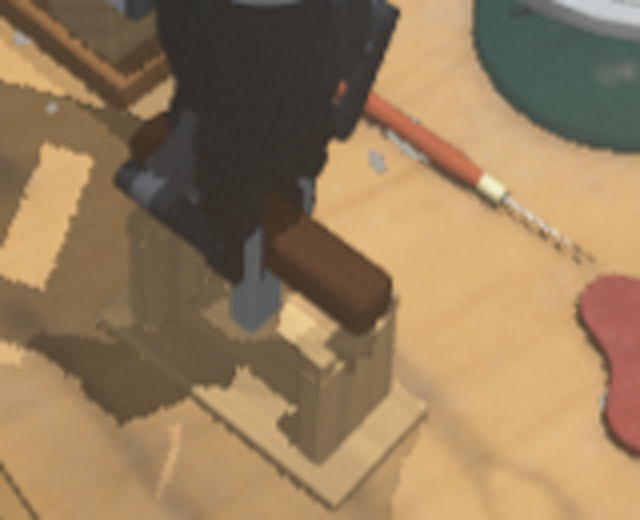

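Aligned with the seats. Lower gently.

```bash
python3 -m inch '[-0.1,0.5,0.05,0,0,0, -0.1,1,0.05,0,0,0, -0.1,1.5,0.05,0,0,0, -0.1,1.8,0.05,0,0,0, -0.1,1.8,0.05,0,0,0]'|egrep 'pos|force'; python3 -m inch '[0,0.2,0,0,0,0, 0,0.2,0,0,0,0, 0,0.2,0,0,0,0]'|egrep 'pos|force'; python3 -c "
from h import *
st();go([441.2,-338.7,58],np.radians(12.95))
a=ctrl.capture('scene');cv2.imwrite('pics/19.png',cv2.resize(a[330:460,280:440,::-1],None,fx=4,fy=4,interpolation=2))"
```

```text
eef_pos: [440.3, -338.6, 60.0]
force: [1.0, -0.3, -1.4]
eef_pos: [440.7, -338.9, 58.9]
force: [0.7, -0.4, -1.6]
t 17.9 pos [ 440.7 -338.9   58.9] jawdeg 12.9 ydown [ 0. -0. -1.] F [ 0.7 -0.4 -1.6] w 0.244 j [-0.87  0.57  1.6  -0.    0.97 -1.09]
alts [[-0.0, -0.001, 0.0], [-0.0, 3.141, -0.0]]
shift cm [-0.01, 0.09, 0.06] rot [-0.0, -0.001, 0.0] n rows>= 0.0
```

View pics/19.png

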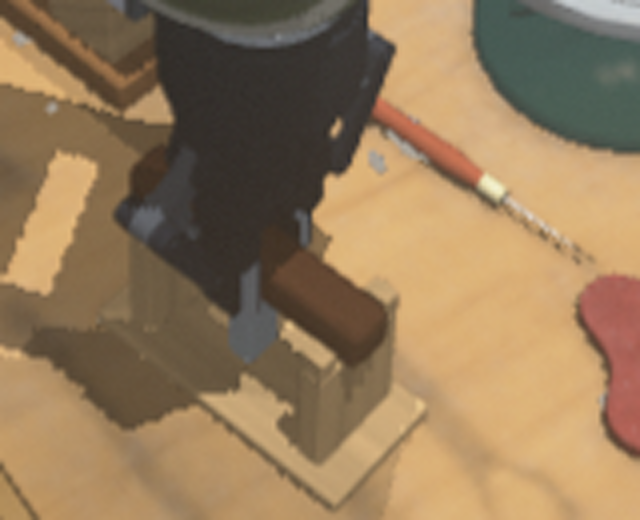

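```bash
python3 -m inch '[0,0.1,0.05,0,0,0, 0,0.15,0.05,0,0,0, 0,0.15,0.05,0,0,0]'|egrep 'pos|force'; python3 -m inch '[0,0.1,0,0,0,0, 0,0.1,0,0,0,0, 0,0.1,0,0,0,0]'|egrep 'pos|force'
```

```text
eef_pos: [441.2, -338.9, 58.1]
force: [-2.9, 1.1, 5.4]
eef_pos: [441.3, -339.0, 58.1]
force: [-4.7, 4.5, 15.3]
```

Seated (contact at the same 58.1 mm as at pick-up). Release and lift away.

```bash
python3 -m inch '[0,-0.1,0,0,0,0, 0,-0.1,0,0,0,0, 0,-0.1,0,0,0,0, 0,-0.1,0,0,0,0]' 0.4|egrep 'pos|force|width'; python3 -m inch '[0,-1,0,0,0,0, 0,-3,0,0,0,0, 0,-6,0,0,0,0, 0,-10,0,0,0,0, 0,-13,0,0,0,0, 0,-15,0,0,0,0]'|egrep pos;  python3 -m inch '[-4,-1,-1,0,0,0, -8,-1,-3,0,0,0, -11,-1,-6,0,0,0, -14,-1,-9,0,0,0, -16,-1,-12,0,0,0, -16,-1,-12,0,0,0,-16,-1,-12,0,0,0]'; python3 -c "
from h import *
st()
a=ctrl.capture('scene');b=ctrl.capture('top');cv2.imwrite('pics/s20.png',a[:,:,::-1]);cv2.imwrite('pics/t20.png',b[:,:,::-1])"
```

```text
eef_pos: [441.1, -338.8, 57.3]
force: [-0.0, 0.9, 0.4]
grip_width: 0.304
eef_pos: [441.6, -339.2, 211.7]
time_s: 19.87
eef_pos: [287.8, -209.2, 218.4]
ee_rot: [-0.552, 0.553, -0.44, 0.442]
force: [0.6, -0.3, 0.3]
grip_width: 0.303
t 19.87 pos [ 287.8 -209.2  218.4] jawdeg 12.8 ydown [ 0.001 -0.002 -1.   ] F [ 0.6 -0.3  0.3] w 0.303 j [-0.96 -0.06  1.96  0.    1.24 -1.19]
```

View pics/s20.png

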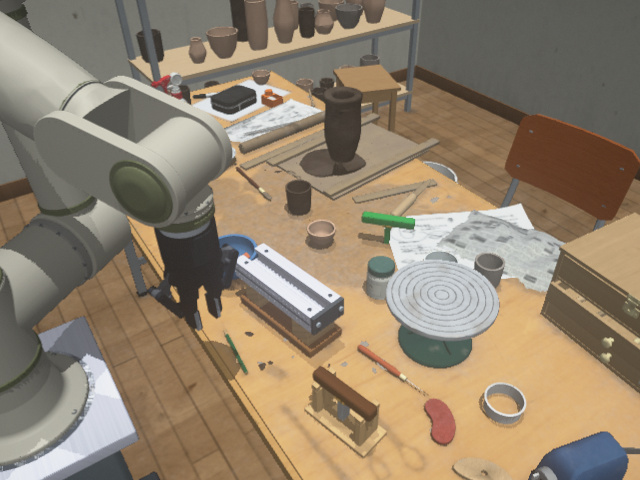

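View pics/t20.png

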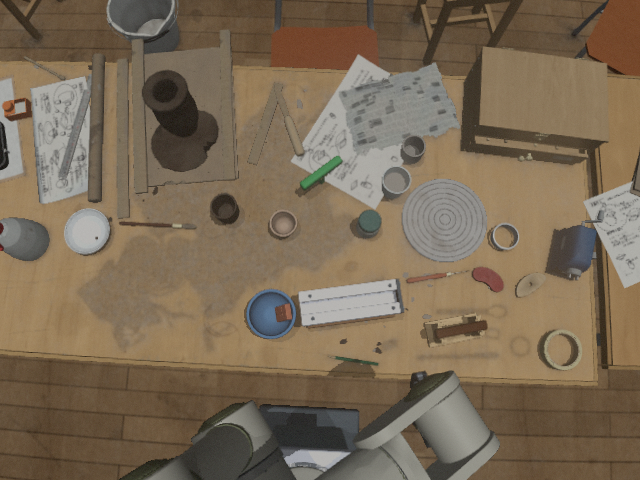

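```bash
python3 -m inch '[2,-1,3,0,0,0, 3,-2,6,0,0,0, 5,-2,9,0,0,0, 7,-2,12,0,0,0, 9,-2,14,0,0,0, 9,-2,14,0,0,0, 9,-2,14,0,0,0]'|egrep pos
python3 - <<'E'
from h import *
t=np.linspace(0,2*np.pi,73)
def circ(cx,cy,z,r): return np.c_[cx+r*np.cos(t),cy+r*np.sin(t),z+0*t]
ims=[]
for n,x0,y0 in(('top',225,270),('scene',190,225)):
    im=ctrl.capture(n); cv2.imwrite(f'pics/{n}21.png',im[:,:,::-1])
    c=cv2.resize(np.ascontiguousarray(im[y0:y0+95,x0:x0+95,::-1]),None,fx=4,fy=4,interpolation=2)
    d=c.copy()
    for r in(57,50): cv2.polylines(d,[((p(n,circ(457,92.5,70,r))+.5-[x0,y0])*4).round().astype(int)],False,(0,255,0),1,cv2.LINE_AA)
    ims.append(np.vstack([c,d]))
o=np.hstack(ims); cv2.imwrite('pics/22.png',cv2.resize(o,(600,600),interpolation=3))
for n in('top','scene'):
    for k in('bowl','scrap','scraper'): print(n,k,[([round(float(x)) for x in d["uv"]],round(d["score"],2)) for d in ctrl.search_frame(k,n)])
st()
E
```

```text
eef_pos: [446.4, -266.4, 236.1]
top bowl [([269, 315], 0.86), ([367, 221], 0.19)]
top scrap [([394, 181], 0.59), ([285, 314], 0.51)]
top scraper [([326, 172], 0.94)]
scene bowl [([226, 253], 0.6), ([288, 304], 0.58)]
scene scrap []
scene scraper [([348, 394], 0.82), ([388, 221], 0.57)]
t 20.95 pos [ 444.8 -266.   237.8] jawdeg 12.9 ydown [ 0. -0. -1.] F [-0.3  0.2  0.6] w 0.302 j [-0.77  0.29  1.51  0.    1.34 -0.99]
```

View pics/22.png

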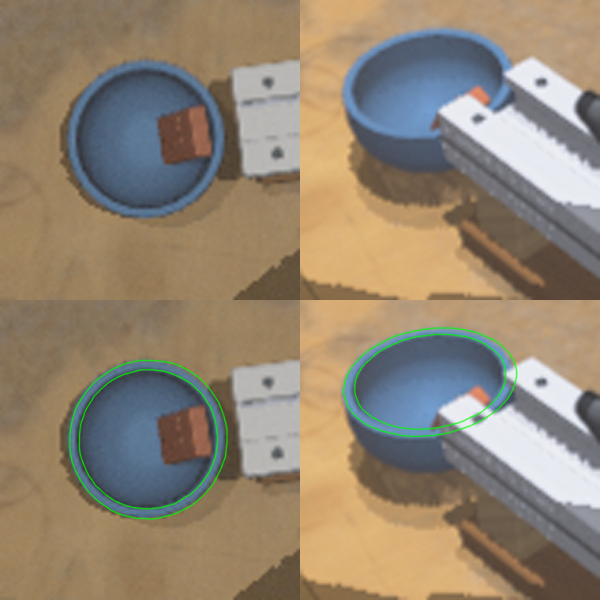

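```bash
cat > fit.py <<'E'
from h import *
from scipy.optimize import least_squares
from scipy.ndimage import map_coordinates
def edges(im,n,c,zc,r=57,thr=5):
    im=im.astype(float); bl=im[...,0]-im[...,2]  # BGR
    pts=[]
    t=np.linspace(0,2*np.pi,120,endpoint=False)
    for a in t:
        rr=np.linspace(46,66,81)
        P=np.c_[c[0]+rr*np.cos(a),c[1]+rr*np.sin(a),zc+0*rr]; q=p(n,P)
        v=map_coordinates(bl,[q[:,1],q[:,0]],order=1)
        g=np.gradient(cv2.GaussianBlur(v.reshape(-1,1),(1,9),2).ravel())
        i=np.argmin(g)
        if v[max(i-10,0)]>15 and v[min(i+10,80)]<5 and 5<i<75: pts.append(np.r_[a,q[i]])
    return np.array(pts)
def model(x):
    a=np.linspace(0,2*np.pi,720); 
    R=Ro.from_rotvec([x[3],x[4],0]).as_matrix()
    return (R@np.c_[57*np.cos(a),57*np.sin(a),0*a].T).T+x[:3]
def fit(E,x0,free):
    def f(y):
        x=np.array(x0,float);x[free]=y;r=[]
        for n,uv in E:
            q=p(n,model(x)); d=np.linalg.norm(uv[:,None]-q[None],axis=2); j=d.argmin(1)
            tn=np.roll(q,-1,0)[j]-np.roll(q,1,0)[j]; nn=np.c_[tn[:,1],-tn[:,0]]/np.linalg.norm(tn,axis=1)[:,None]
            r.append(((uv-q[j])*nn).sum(1))
        return np.concatenate(r)
    s=least_squares(f,np.array(x0,float)[free],loss='soft_l1',f_scale=.4)
    print(s.x.round(3),'rms',np.sqrt(np.mean(s.fun**2)).round(2),'tilt deg',np.degrees(s.x[-2:]).round(1),len(s.fun))
for lab,c,zc,ft,fs in(('start',(530,359.6),58,'top0','scene0'),('end',(456,93),70,'top21','scene21')):
    T=edges(cv2.imread(f'pics/{ft}.png'),'top',c,zc)
    print(lab,'top',len(T))
    fit([('top',T[:,1:])],[*c,zc,0,0],[0,1,3,4])
    fit([('top',T[:,1:])],[*c,zc,0,0],[0,1,2,3,4])
E
python3 fit.py
```

```text
start top 104
[ 5.30399e+02  3.60979e+02  6.01000e-01 -2.54000e-01] rms 0.31 tilt deg [ 34.4 -14.5] 104
[ 5.31079e+02  3.62776e+02  5.23580e+01  5.81000e-01 -2.47000e-01] rms 0.3 tilt deg [ 33.3 -14.2] 104
end top 120
[ 4.56858e+02  9.40390e+01 -6.40000e-02 -2.10000e-02] rms 0.19 tilt deg [-3.6 -1.2] 120
[ 4.57246e+02  9.45060e+01  6.25110e+01  8.00000e-03 -3.50000e-02] rms 0.17 tilt deg [ 0.5 -2. ] 120
```

Run:
```python
from h import *
im=cv2.imread('pics/scene21.png'); crop(im,193,230,263,290,11,'pics/23.png')
im=cv2.imread('pics/scene0.png'); crop(im,178,165,248,225,11,'pics/24.png')
```

```text
(no output)
```

View pics/23.png

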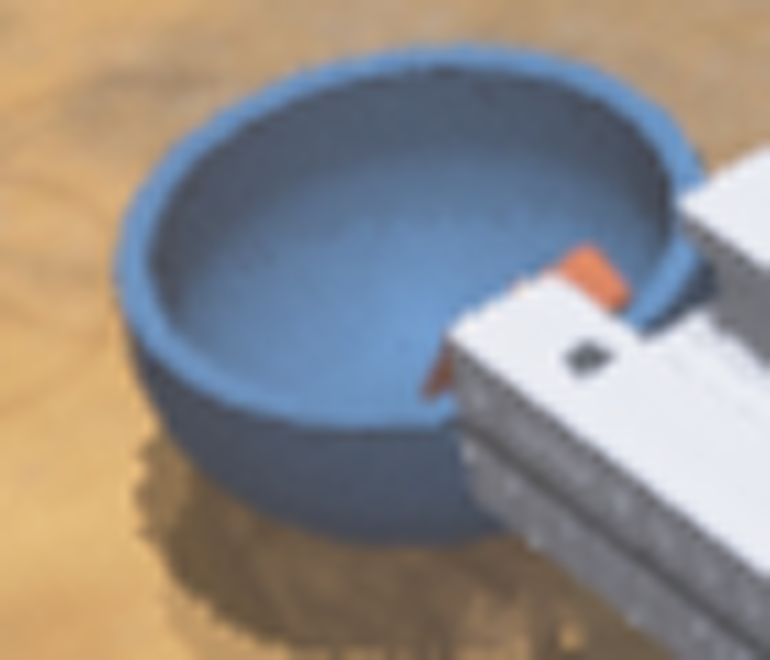

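View pics/24.png

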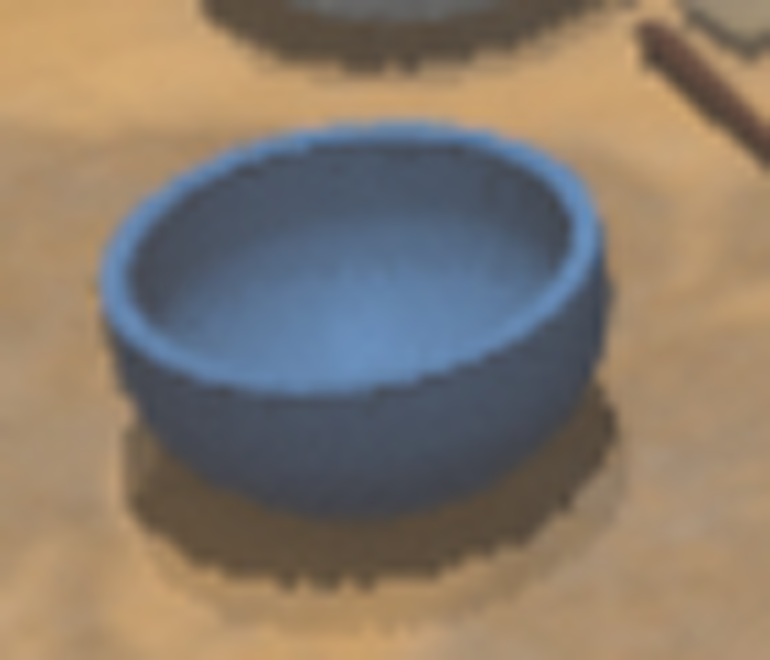

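```bash
cat > fit2.py <<'E'
import contextlib,io
with contextlib.redirect_stdout(io.StringIO()):
    from fit import *
e=np.array([(118,275),(128,225),(165,155),(220,105),(300,68),(380,50),(460,45),(540,52),(610,75),(660,110),(700,155),(135,330),(175,380),(230,410),(290,425),(350,430),(420,425)],float)
s=np.array([(100,280),(125,230),(180,180),(250,140),(330,125),(400,122),(470,130),(540,158),(590,200),(603,240),(115,325),(160,362),(220,388),(290,395),(350,390),(430,375),(500,350),(560,310)],float)
e=(e+.5)/11-.5+[193,230]; s=(s+.5)/11-.5+[178,165]
T=edges(cv2.imread('pics/top21.png'),'top',(456,93),70)[::6,1:]
print('start scene');fit([('scene',s)],[530,360,58,0,0],[0,1,3,4])
print('end scene');fit([('scene',e)],[457,93,70,0,0],[0,1,3,4]);fit([('scene',e),('top',T)],[457,93,70,0,0],[0,1,2,3,4])
E
python3 fit2.py
```

```text
start scene
[ 5.28646e+02  3.59848e+02 -6.00000e-03  2.00000e-03] rms 0.32 tilt deg [-0.3  0.1] 18
end scene
[ 4.55204e+02  9.04600e+01  2.20000e-02 -6.00000e-03] rms 0.28 tilt deg [ 1.3 -0.3] 17
[ 4.56952e+02  9.44650e+01  6.63980e+01  2.90000e-02 -6.00000e-03] rms 0.22 tilt deg [ 1.7 -0.3] 37
```

Run:
```python
from h import *
im=cv2.imread('pics/scene21.png'); im2=cv2.imread('pics/s20.png'); a=cv2.imread('pics/scene0.png')
c=[cv2.resize(i[355:455,295:395],None,fx=3.9,fy=3.9,interpolation=2) for i in(a,im2)]
cv2.imwrite('pics/25.png',np.hstack(c))
```

```text
(no output)
```

View pics/25.png

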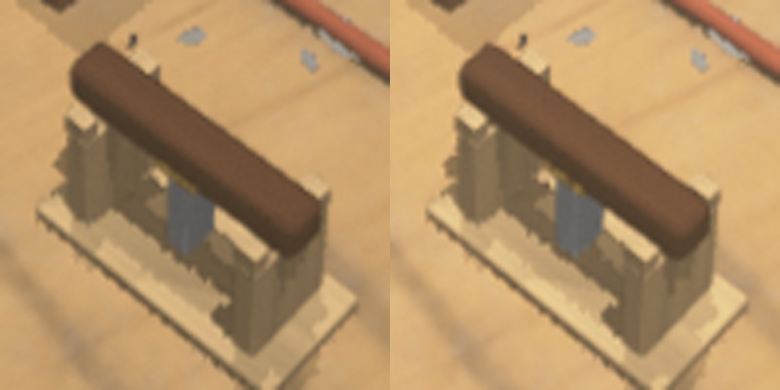

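The close crop shows the scraper back on its rest as it was at the start, and the arm is clear. I'm handing the job in.

```bash
python3 -c "
from rig import ctrl
print(ctrl.finish_job())"
```

```text
the job is handed in; nothing more can be done
None
```

The job is done and handed in at about 21 s of the 67 s allowed; no verdict was reported. I set the bowl in the cork ring, pushed the tile piece out of the slot with the scraper so it dropped into the bowl, and laid the scraper back across its rest.

**Last checks:**
- **Bowl:** it sits in the ring, tilted about 1.5°. The scene-camera fit gave 1.3°. A fit to both cameras gave 1.7° but put the rim at 66 mm instead of 70. Fitting the top picture alone gave up to 3.6°, but that fit is unreliable: it also reported a large tilt for the bowl standing upright at the start.
- **Tile piece:** the pictures show it inside the bowl, leaning steeply against the wall on the rail side.
- **Scraper:** it matches its starting picture on the rest.
- **Pots, jar and cup:** they look unmoved by eye in the full pictures.
- **Forces:** the largest tool force I saw was about 15 N, when seating the scraper.
- **Disagreements:** the detector missed the tile piece in the final scene picture and the brown scraper in the final top picture. In the top picture it also put its best tile guess on a grey cup. I relied on the pictures for these.

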